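# Trip the hidden latch of the consumables tray with the release pin

## Task

Get at the contact tips: take the thin release pin out of the drilled block, push it down through the small round hole in the top of the grey consumables box until the hidden spring latch lets go, and keep it pressed until the tray has slid all the way out by its own spring. The latch is delicate and sits at a depth you can only feel, so never press the pin on the box or its latch harder than 20 N and do not touch the box or the tray with the gripper. Then stand the pin back in its own hole in the block, fully seated and upright, and leave everything else where it is.

Things in the scene. Friction and masses are not known exactly. Their poses are not given: they have to be found in the camera images.
- caddy: Grey sheet-steel box, bolted down, 200 (x) x 160 (y) x 100 mm high. Origin: centre of its underside; z up; its front, with the tray, faces its -x. On the flat top: one round access hole; five dark vent slots (markings only) on its +x side; a screw head, 2 mm proud, near each corner. Under the hole is the latch's flat striker, 28 mm across, whose top is 20 to 42 mm below the hole's mouth.
- hole (a point): Centre of the mouth of the access hole, 9 mm across, on top of the box (z = 100 mm, 20 mm to +x of its centre), axes as the box's. The depth of the striker under it differs each time and cannot be seen. Striker spring: 3 N to start, then 0.8 N per mm; the latch lets go after 6 mm (about 8 N); a hard stop follows at 9 mm (about 10.5 N), where force rises steeply.
- tray (a joint): How far the tray is out of the box, m: 0 shut, 0.050 fully out, towards the box's -x. Once the latch lets go, a damped spring drives it out in about 1.5 s. If the latch is let up too early, a second catch stops the tray at about 0.025 and the latch must be pressed again as before. Once beyond 0.045 it stays out.
- tray_front (a point): Middle of the upper edge of the tray's front panel (bare steel panel 150 mm wide, 46 mm high, no handle, lower half of the box's front); moves with the tray; 50 mm above the table.
- pin: Release pin, all bare metal, 90 g, standing in the block at the start. Origin: the round tip of its rod; z points up along the rod to the handle. Rod 6 mm thick and 75 mm long (z 0 to 75 mm); collar 22 mm across and 4 mm thick (z 75 to 79 mm); square handle 14 x 14 mm, 50 mm long (z 79 to 129 mm), its flats facing the pin's x and y. Grip the handle about its middle, z = 104 mm.
- rack: Drilled aluminium block, fixed, 60 (x) x 110 (y) x 80 mm high. Origin: centre of its underside; z up. Two through holes from the top: one 12 mm wide at y = +28 mm that holds the pin, one 18 mm wide at y = -28 mm that holds the punch.
- rack_hole (a point): Centre of the mouth of the pin's own hole (12 mm wide, slightly chamfered) at the top of the block, axes as the block's. With the pin fully home its collar rests on the block here, its origin 75 mm below this point.
- punch: Thick punch in the block's other hole: 15 mm shaft, black handle 26 mm across whose round top stands 35 mm above the block; not needed, leave it. Origin: lower end of its shaft, z up.
- magnet: Red three-bar welding magnet, 90 mm, 16 mm high, lying flat; a bystander, leave it.
- hammer: Hammer lying at the far side; a bystander, leave it.
- wire_brush: Wire brush lying at the left; a bystander, leave it.
- spanner: Spanner lying flat near the robot; a bystander, leave it.
- spray: White spray can, 64 mm across, 190 mm high, standing at the left; a bystander, leave it.
- bracket: Steel angle bracket, 60 x 80 x 60 mm, between the block and the box, far side; a bystander, leave it.
- grinder: Yellow angle grinder with a black grip, lying at the right; a bystander, leave it.

How it is judged:
On the way, in this order (a step that is already met when the one before it is completed fails the run):
1. the pin's tip is through the access hole while the tray is still shut (horizontal distance between pin and hole below 0.006 m and z of pin in the frame of hole below -0.012 m and value of joint tray below 0.004 m), for 0.05 s.
2. the tray is out beyond 45 mm with the pin still in the access hole (horizontal distance between pin and hole below 0.006 m and z of pin in the frame of hole below -0.012 m and value of joint tray above 0.045 m), for 0.1 s.
At the end, for the whole second after the job is handed in: The tray is out by more than 45 mm; the pin stands in its own hole of the block, tip within 6 mm of the hole's axis and at least 70 mm below its mouth (5 mm short of fully home at most), upright within 0.08 rad, released and at rest (value of joint tray above 0.045 m and horizontal distance between pin and rack_hole below 0.006 m and z of pin in the frame of rack_hole below -0.07 m and angle between pin's own z axis and vertical below 0.08 rad and linear speed of pin below 0.02 m/s); the robot touches nothing.
It fails at once if the pin presses on the box, its latch or tray with more than 20 N (contact force between pin and caddy above 20 N).
It fails at once if the gripper touches the box or the tray (contact force between any of the fingers, the arm and caddy above 1 N).
It fails at once if the punch is disturbed by more than 20 mm (distance of punch from where it was at the start of the episode above 0.02 m).
It fails at once if a bystander is moved by more than 30 mm (distance of any of magnet, hammer, wire_brush, spanner, spray, bracket, grinder from where it was at the start of the episode above 0.03 m).
It also fails if it takes over 64 s, if anything falls off the work surface, if the arm or the gripper's body presses on something with over 40 N, if the wrist force passes 120 N, or if a joint passes its speed limit or range.

## Robot

A 6-joint arm with a two-finger parallel gripper is mounted at the origin on the work surface. World frame = base frame: x ahead of the robot, y to its left, z up, the work surface at z = 0. Lengths are in m, angles in rad, forces in N, time in s.
With the tool pointing down it reaches from about 0.275 to 0.725 m from the base axis. Payload 15.9 kg.
Tool frame: the origin (TCP) lies between the finger pads; the fingertips stand 17 mm ahead of it and the grasp point (between the pads) lies 2 mm behind it; z points along the fingers, y is the line along which they close (so a half turn about z gives the same grasp; the last joint's range is limited). The gripper opens to 85 mm and grips with 20 to 120 N. Pads are 22 mm wide; open, the fingers measure 114 mm over their backs; the gripper's body (76 mm by 85 mm) begins 54 mm behind the grasp point. The pads swing forward as they close: fully open they stand 13 mm farther back than shut.
Start: joints at [1.137, 0.213, -0.034, 1.323, 0, 1.571], TCP at [0.21, 0.454, 0.223] pointing down, gripper open.
Joint ranges: [-2.98, 2.98], [-0.74, 1.72], [-1.14, 1.35], [-2.1, 2.04], [-1.57, 1.44], [-3.14, 3.14]. Speed limits (rad/s): [1.89, 1.89, 2.39, 2.57, 3.14, 3.14].

## Interface

Orientations are given as a unit quaternion [w, x, y, z].
In Python, from cell import sense, snapshot, hand_in gives the robot as it stands.
- The arm moves only by the tool move_arm, never from a script. Its argument "commands" is a list of rows, each a list of 7 numbers: the gripper's target within -1 to 1 (fully open at 1, half-way at 0, shut at -1), then the shift along the tool's x, y, z in cm, then the turn, a rotation vector about the tool's x, y, z in rad. A call has 1 to 5 rows; each row shifts and turns the commanded pose from where the row before left it, along the tool's axes as they then stand; what a row does not reach is not made up. A row lasts 1/8 s, in which the tool goes at most 62.5 mm and 10.7 degrees, less where a joint would pass 70% of its speed; a pose out of reach is approached as far as the arm can. A call is refused whole if a number of a shift passes 6.25 or a number of a turn 0.188, either way. A call with a gripper value outside its range is refused whole. The fingers move at their own pace and stop on an object; the grip force is fixed at half the most. Time passes only in rows, so rows that do not move let the fingers close. It gives the time, the measured TCP pose, the force, the opening and the grip force at its end, in the units of the state.
- sense(): the state, without advancing time (a new reading comes with each control period).
- snapshot(name): name is "scene" or "side" or "wrist"; returns a dict with "image" (400x640x3 uint8, blue, green, red), "camera_matrix" (3x3 intrinsics, pixels), "D" ([k1, k2, p1, p2, k3] as OpenCV has them; the pictures are not rectified), "rvec" (rotation vector, rad) and "tvec" (3), from world to camera coordinates, as OpenCV has them. Camera axes: x right, y down, z forward; pixel columns grow to the right and rows downward; lengths in m; the calibration is good to about 2 mm. A picture is of the moment at which its call begins. There is no depth.
- hand_in(): hands the job in; it is judged then, once.
The state is a dict: "time_s": time; "qpos": joint angles; "qvel": joint speeds; "tau": joint torques, N m; "eef_pos": TCP position; "ee_rot": TCP orientation; "force": force on the tool from outside, world axes, zero at the start; "moment": the same for the moment, N m; "finger_gap": opening from 0.0 (shut) to 1.0 (fully open); "finger_force": force on a finger pad.
Only numpy, scipy, OpenCV 4.12 (cv2) and the standard library are available. Lean on these libraries where they do the work, as an engineer would, in place of code of your own. Each camera call takes 0.05 s, during which the arm holds its last target. There are 200 camera calls.

## Working session

There is one attempt and no reset: what is moved stays moved. The work goes in short steps, Python scripts to look and compute and a tool call to move; the robot and the scene stay as the last step left them, time stands still between calls to the robot, and variables do not carry over. Pictures are saved under pics/ and viewed, at most 10 in all, crops included, and the job is handed in when it is done.

Besides the shell and the picture viewer there is one more tool, called after "Request:" as name([rows], argument=value, ...), one row to a line, values as JSON. move_arm: Moves the arm, as the interface text tells. Its arguments: {"type":"object","properties":{"commands":{"type":"array","items":{"type":"array","items":{"type":"number"}}}},"required":["commands"]}

```bash
mkdir -p pics; ls
python3 - <<'E'
from cell import sense,snapshot
import cv2,pickle
s=sense();print({k:s[k] for k in('time_s','eef_pos','ee_rot','force','finger_gap')})
d={}
for n in("scene","side","wrist"):
    d[n]=snapshot(n);cv2.imwrite(f'pics/{n}0.png',d[n]['image']);print(n,d[n]['camera_matrix'],d[n]['D'],d[n]['rvec'],d[n]['tvec'])
pickle.dump(d,open('s0.pkl','wb'))
E
```

```text
pics
{'time_s': 0.0, 'eef_pos': array([0.21002627, 0.45335713, 0.22282655]), 'ee_rot': array([-1.11874577e-04,  2.15235027e-01,  9.76562117e-01, -5.50429225e-04]), 'force': array([ 0.41384837,  0.37984946, -0.5380465 ]), 'finger_gap': 1.005387916051839}
scene [[427.1980135    0.         314.52392749]
 [  0.         427.1980135  197.30595599]
 [  0.           0.           1.        ]] [-0.10468824  0.          0.          0.          0.        ] [ 1.07532178  2.3815235  -1.00075597] [ 0.39375223 -0.22264457  1.94799488]
side [[492.56230116   0.         323.376133  ]
 [  0.         492.56230116 198.64382006]
 [  0.           0.           1.        ]] [-0.14095054  0.          0.          0.          0.        ] [ 2.40351491 -0.5525352   0.20680141] [-0.51751624  0.23511706  1.33170133]
wrist [[325.12196205   0.         322.14205983]
 [  0.         325.12196205 199.32089643]
 [  0.           0.           1.        ]] [-0.04153713  0.          0.          0.          0.        ] [-2.45484818 -1.56652363 -0.20549232] [-0.49988523 -0.03161493  0.37873739]
```

View pics/scene0.png

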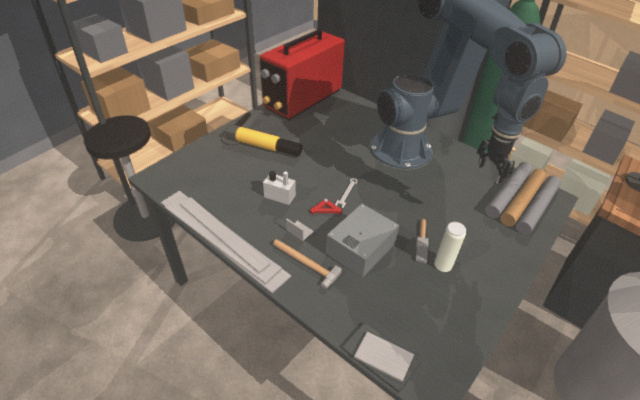

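View pics/side0.png

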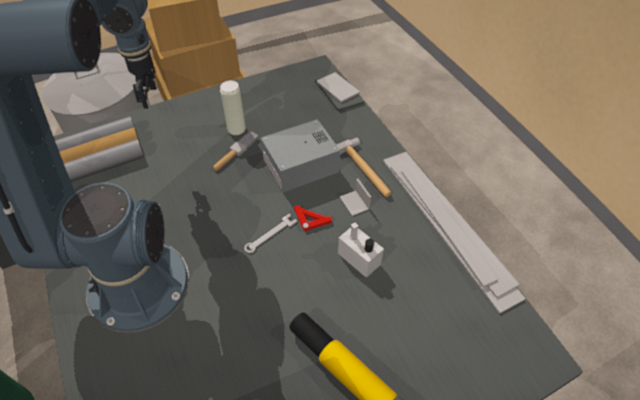

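The scene view shows the box around (362,238) and the block around (280,188). In the side view the box is at (300,155), the pin handle top near (353,228) and the black punch at (369,244). I'll cast rays for rough positions, then check them closer with the wrist camera.

```bash
cat > h.py <<'E'
import numpy as np,cv2
from scipy.spatial.transform import Rotation as R
def ray(c,uv):
    p=cv2.undistortPoints(np.array(uv,float).reshape(-1,1,2),c['camera_matrix'],c['D']).reshape(-1,2)
    M=cv2.Rodrigues(np.array(c['rvec'],float))[0]
    return -M.T@np.ravel(c['tvec']), np.c_[p,np.ones(len(p))]@M
def plane(c,uv,z):
    o,d=ray(c,uv);return o+d*((z-o[2])/d[:,2])[:,None]
def proj(c,P): return cv2.projectPoints(np.array(P,float).reshape(-1,3),np.array(c['rvec'],float),np.array(c['tvec'],float),c['camera_matrix'],c['D'])[0].reshape(-1,2)
def tri(cs,uvs):
    A=0;b=0
    for c,u in zip(cs,uvs):
        o,d=ray(c,[u]);d=d[0]/np.linalg.norm(d);P=np.eye(3)-np.outer(d,d);A=A+P;b=b+P@o
    return np.linalg.solve(A,b)
def totool(s,dw):  # world vector (m) -> tool cm
    q=np.array(s['ee_rot']);return R.from_quat(np.roll(q,-1)).inv().apply(dw)*100
E
python3 - <<'E'
from h import *;import pickle
np.set_printoptions(precision=4,suppress=True)
d=pickle.load(open('s0.pkl','rb'));S,C=d['side'],d['scene']
print('pin top side',plane(S,[(353,226)],.130),'scene',plane(C,[(286,174)],.13))
print('punch',plane(S,[(369,242)],.115),plane(C,[(272,175)],.115))
print('box top center',plane(S,[(300,143)],.1),plane(C,[(364,225)],.1))
from cell import sense
s=sense();print(R.from_quat(np.roll(s['ee_rot'],-1)).as_matrix())
for n in d: print(n, ray(d[n],[(320,200)]))
x=cv2.resize(S['image'][100:300,220:420],(800,800))[:,:]
cv2.imwrite('pics/c1.png',cv2.resize(S['image'][110:280,230:430],(700,595),interpolation=cv2.INTER_CUBIC))
E
```

```text
pin top side [[ 0.5817 -0.1648  0.13  ]] scene [[ 0.5869 -0.1579  0.13  ]]
punch [[ 0.6009 -0.2197  0.115 ]] [[ 0.6145 -0.2057  0.115 ]]
box top center [[0.5961 0.2099 0.1   ]] [[0.5762 0.201  0.1   ]]
[[-0.9074  0.4203 -0.0003]
 [ 0.4203  0.9074 -0.0007]
 [ 0.     -0.0008 -1.    ]]
scene (array([1.4506, 0.7052, 1.1822]), array([[-0.5586, -0.449 , -0.6975]]))
side (array([ 0.167 , -0.8187,  1.1825]), array([[ 0.2759,  0.5684, -0.7752]]))
wrist (array([0.1493, 0.4824, 0.3733]), array([[ 0.2343, -0.1176, -0.9651]]))
```

View pics/c1.png

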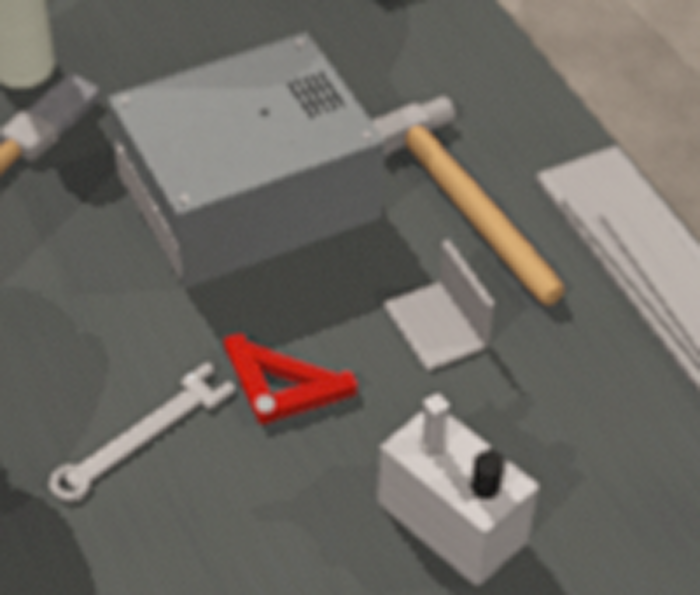

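Full-image positions from the crop: pin top (354,225), punch (369,240), hole (305,142). Rough positions: hole near (0.59,0.20), rack near (0.59,-0.17), rack yaw about 20°. I'll rise and turn first, then fly over the box for a wrist look.

Request:
move_arm([
  [1, 0, 0, -1.6, 0, 0, 0.157],
  [1, 0, 0, -1.6, 0, 0, 0.157],
  [1, 0, 0, -1.6, 0, 0, 0.157],
  [1, 0, 0, -1.6, 0, 0, 0.157],
  [1, 0, 0, -1.6, 0, 0, 0.157],
])

```text
time_s: 0.78
eef_pos: [0.2101, 0.4535, 0.3036]
ee_rot: [0.0, 0.574, 0.819, -0.0]
force: [0.8, 0.4, 0.6]
finger_gap: 1.005
finger_force: 0.0
```

Request:
move_arm([
  [1, -4.5, 3.4, 0, 0, 0, 0],
  [1, -4.5, 3.4, 0, 0, 0, 0],
  [1, -4.5, 3.4, 0, 0, 0, 0],
  [1, -4.5, 3.4, 0, 0, 0, 0],
  [1, -4.5, 3.4, 0, 0, 0, 0],
])

```text
time_s: 1.4
eef_pos: [0.4486, 0.2998, 0.3032]
ee_rot: [-0.0, 0.572, 0.82, -0.0]
force: [0.1, 1.6, -0.7]
finger_gap: 0.998
finger_force: 0.0
```

Request:
move_arm([
  [1, -4.5, 3.4, 0, 0, 0, 0],
  [1, -4.5, 3.4, 0, 0, 0, 0],
  [1, -4.5, 3.4, 0, 0, 0, 0],
  [1, 0, 0, 0, 0, 0, 0],
  [1, 0, 0, 0, 0, 0, 0],
])

```text
time_s: 2.02
eef_pos: [0.5894, 0.2096, 0.3029]
ee_rot: [-0.0, 0.573, 0.82, -0.0]
force: [-1.2, 0.5, -0.1]
finger_gap: 0.996
finger_force: 0.0
```

Run:
```python
from cell import sense,snapshot
from h import *
import pickle
s=sense();print(s['time_s'],s['eef_pos'],R.from_quat(np.roll(s['ee_rot'],-1)).as_matrix(),s['qpos'])
c=snapshot('wrist');c['s']=s;pickle.dump(c,open('w1.pkl','wb'));cv2.imwrite('pics/w1.png',c['image'])
print(proj(c,[(.59,.2,.1)]))
```

```text
2.025 [0.58941005 0.20957912 0.30291772] [[-3.44401482e-01  9.38822151e-01 -7.67086639e-04]
 [ 9.38822440e-01  3.44401544e-01 -5.46786056e-05]
 [ 2.12852336e-04 -7.38989542e-04 -9.99999704e-01]] [3.41525969e-01 5.16871366e-01 6.03890207e-01 1.65855626e+00
 2.05396112e-04 1.56072094e+00]
[[320.69031109 183.05907735]]
```

View pics/w1.png

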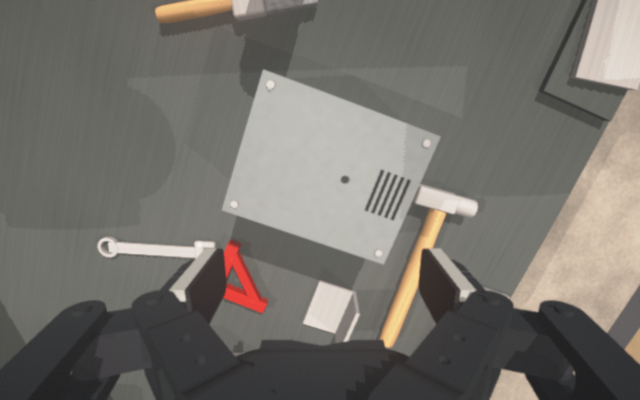

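The wrist view shows the box top clearly: the hole is at (345,180), the screws near (270,85), (427,143), (378,254) and (234,204), and the vents on the right. I'll refine the hole, then move over the rack.

Run:
```python
from h import *;import pickle
np.set_printoptions(precision=4,suppress=True)
c=pickle.load(open('w1.pkl','rb'));g=cv2.cvtColor(c['image'],6)
p=g[170:191,334:357].astype(float);w=np.clip(np.median(p)-15-p,0,None)
v,u=np.mgrid[170:191,334:357];h=(np.sum(w*u)/w.sum(),np.sum(w*v)/w.sum())
H=plane(c,[h],.1)[0];print(h,H)
# box corners via contour of bright top
m=cv2.inRange(g,120,255);m=cv2.morphologyEx(m,3,np.ones((9,9)));print(g[120,320],g[30,330],g[130,200],g[190,470])
k,_=cv2.findContours(m,0,2);k=[x for x in k if cv2.pointPolygonTest(x,(300,150),False)>0][0]
r=cv2.minAreaRect(k);B=plane(c,cv2.boxPoints(r),.1);print(r,B,B.mean(0),np.linalg.norm(np.diff(B,axis=0),axis=1))
S=plane(c,[(270,85),(427,143),(378,254),(234,204)],.102);print(S,S.mean(0))
ax=S[1]-S[0]+S[2]-S[3];a=np.arctan2(ax[1],ax[0]);print('yaw',a,S.mean(0)+.02*np.r_[np.cos(a),np.sin(a),0])
d=pickle.load(open('s0.pkl','rb'));print('side',plane(d['side'],[(305.4,142)],.1))
```

```text
(np.float64(344.5897435897436), np.float64(179.17530657748048)) [0.6133 0.2132 0.1   ]
191 105 113 111
((309.3866882324219, 217.52597045898438), (380.2538146972656, 247.8710479736328), 20.772254943847656) [[ 0.3573  0.0049  0.1   ]
 [ 0.4     0.2941  0.1   ]
 [ 0.805   0.296   0.1   ]
 [ 0.8552 -0.0313  0.1   ]] [0.6044 0.1409 0.1   ] [0.2924 0.4051 0.3312]
[[0.5056 0.2794 0.102 ]
 [0.682  0.2811 0.102 ]
 [0.6822 0.1436 0.102 ]
 [0.5063 0.1442 0.102 ]] [0.594  0.2121 0.102 ]
yaw 0.0028325159192259873 [0.614  0.2121 0.102 ]
side [[0.6133 0.2067 0.1   ]]
```

Request:
move_arm([
  [1, -6, 0, 0, 0, 0, 0],
  [1, -6, 0, 0, 0, 0, 0],
  [1, -6, 0, 0, 0, 0, 0],
  [1, -6, 0, 0, 0, 0, 0],
  [1, -6, 0, 0, 0, 0, 0],
])

```text
time_s: 2.7
eef_pos: [0.6929, -0.0724, 0.3046]
ee_rot: [0.001, 0.572, 0.821, 0.0]
force: [1.1, 0.3, 0.1]
finger_gap: 0.998
finger_force: 0.0
```

Request:
move_arm([
  [1, -5, -5, 0, 0, 0, 0],
  [1, -4, -6, 0, 0, 0, 0],
  [1, 0, 0, 0, 0, 0, 0],
  [1, 0, 0, 0, 0, 0, 0],
  [1, 0, 0, 0, 0, 0, 0],
])

```text
time_s: 3.32
eef_pos: [0.6306, -0.1777, 0.3037]
ee_rot: [0.0, 0.572, 0.821, 0.0]
force: [0.1, 0.2, -0.1]
finger_gap: 0.999
finger_force: 0.0
```

Run:
```python
from cell import sense,snapshot
from h import *
import pickle
s=sense();print(s['time_s'],s['eef_pos'],s['ee_rot'],s['qpos'])
c=snapshot('wrist');c['s']=s;pickle.dump(c,open('w2.pkl','wb'));cv2.imwrite('pics/w2.png',c['image'])
print(ray(c,[(320,200)]))
```

```text
3.325 [ 0.63060014 -0.17768604  0.3036613 ] [3.26907509e-04 5.71509534e-01 8.20595335e-01 2.03480552e-04] [-2.74736155e-01  6.03521518e-01  7.50969703e-01  1.71749348e+00
  1.70429524e-04  9.41952491e-01]
(array([ 0.60657477, -0.11471529,  0.45402162]), array([[ 0.08447686, -0.24890628, -0.96486118]]))
```

View pics/w2.png

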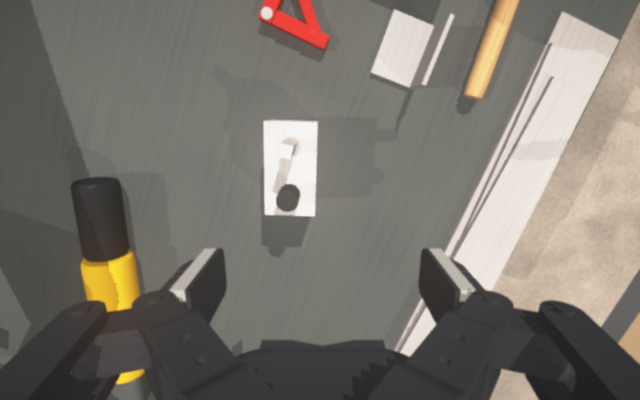

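The block spans about (264–318, 121–216) and is almost aligned with the tool. The pin top is near (290,145) and the punch at (288,196). I'll zoom in on it.

Run:
```python
from h import *;import pickle
np.set_printoptions(precision=4,suppress=True)
c=pickle.load(open('w2.pkl','rb'));g=cv2.cvtColor(c['image'],6)
cv2.imwrite('pics/c2.png',cv2.resize(c['image'][110:225,240:340],None,fx=5,fy=5,interpolation=cv2.INTER_CUBIC))
m=cv2.inRange(g,175,255);k,_=cv2.findContours(m,0,2);k=[x for x in k if cv2.pointPolygonTest(x,(270,170),False)>0][0]
r=cv2.minAreaRect(k);B=plane(c,cv2.boxPoints(r),.08);print(r,B,B.mean(0),np.linalg.norm(np.diff(B,axis=0),axis=1))
e=np.diff(B,axis=0);print(np.arctan2(e[:,1],e[:,0]))
```

```text
((290.0, 168.0), (96.0, 54.0), 90.0) [[ 0.5473 -0.146   0.08  ]
 [ 0.6042 -0.1251  0.08  ]
 [ 0.6428 -0.2313  0.08  ]
 [ 0.5815 -0.2539  0.08  ]] [ 0.594  -0.1891  0.08  ] [0.0606 0.113  0.0654]
[ 0.3509 -1.2219 -2.7882]
```

View pics/c2.png

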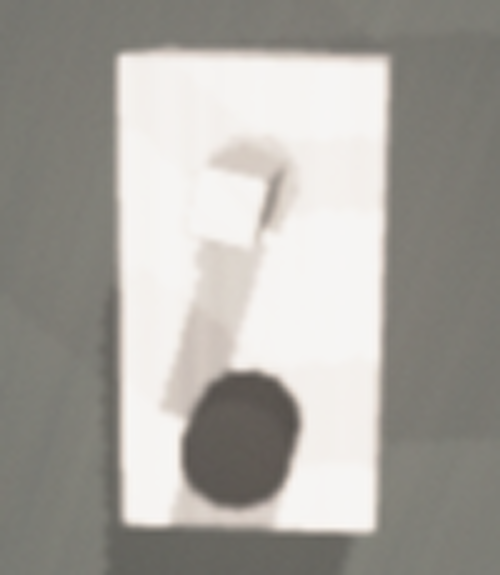

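Run:
```python
from h import *;import pickle
np.set_printoptions(precision=4,suppress=True)
c=pickle.load(open('w2.pkl','rb'));s=c['s']
f=lambda l:np.array(l)/5+[240,110]-.4
B=plane(c,f([(117,53),(389,55),(376,529),(123,524)]),.08)
y=B[0]-B[3]+B[1]-B[2];a=np.arctan2(-y[0],y[1]);x=B[1]-B[0]+B[2]-B[3];print('rack',B.mean(0),'yaw',a,np.arctan2(x[1],x[0]),np.linalg.norm(np.diff(B,axis=0),axis=1))
print('rack_hole',B.mean(0)+.028*np.r_[-np.sin(a),np.cos(a),0])
T=plane(c,f([(202,168),(268,180),(255,247),(190,235)]),.134);e=np.diff(T,axis=0);print('pin',T.mean(0),np.linalg.norm(e,axis=1),np.degrees(np.arctan2(e[:,1],e[:,0]))%90)
print('collar',plane(c,f([(253,185)]),.084))
M=R.from_quat(np.roll(s['ee_rot'],-1)).as_matrix();print('tool y deg',np.degrees(np.arctan2(M[1,1],M[0,1])))
P=T.mean(0);P[2]=.107;print(totool(s,P-s['eef_pos']))
d=pickle.load(open('s0.pkl','rb'));S=d['side'];print('side pin',plane(S,[(230+435/3.5,110+402/3.5)],.134))
```

```text
rack [ 0.5936 -0.1887  0.08  ] yaw 0.32048266981369183 0.33816965452903736 [0.0611 0.1116 0.0612]
rack_hole [ 0.5848 -0.1621  0.08  ]
pin [ 0.5856 -0.1623  0.134 ] [0.0131 0.0135 0.013 ] [9.8607 7.9391 9.6187]
collar [[ 0.5858 -0.163   0.084 ]]
tool y deg 20.288885446434165
[ 3.0064 -3.706  19.6626]
side pin [[ 0.585  -0.1655  0.134 ]]
```

Pin at (0.5855, -0.1625), handle yaw about 9°, so the tool turns +0.19 rad. I'll move above it, rotate and descend.

Request:
move_arm([
  [1, 3, -3.7, 0, 0, 0, 0],
  [1, 0, 0, 2, 0, 0, 0.1],
  [1, 0, 0, 4, 0, 0, 0.09],
  [1, 0, 0, 2, 0, 0, 0],
  [1, 0, 0, 0, 0, 0, 0],
])

```text
time_s: 4.0
eef_pos: [0.5878, -0.1639, 0.2224]
ee_rot: [-0.001, 0.647, 0.762, -0.0]
force: [-0.6, -0.7, 0.9]
finger_gap: 1.002
finger_force: 0.0
```

Run:
```python
from cell import sense,snapshot
from h import *
import pickle
s=sense();print(s['time_s'],s['eef_pos'],R.from_quat(np.roll(s['ee_rot'],-1)).as_matrix())
P=np.array([.5855,-.1625,.107]);print(totool(s,P-s['eef_pos']))
c=snapshot('wrist');cv2.imwrite('pics/w3.png',c['image'])
print('exp pin top px',proj(c,[.5855,-.1625,.134]))
```

```text
4.0 [ 0.58775168 -0.16392674  0.2223909 ] [[-1.62650427e-01  9.86680904e-01 -2.37312001e-03]
 [ 9.86683144e-01  1.62652539e-01  7.24696626e-04]
 [ 1.10103832e-03 -2.22364530e-03 -9.99996922e-01]]
[ 0.16469264 -0.17330395 11.53969257]
exp pin top px [[321.26306133 200.72013244]]
```

View pics/w3.png

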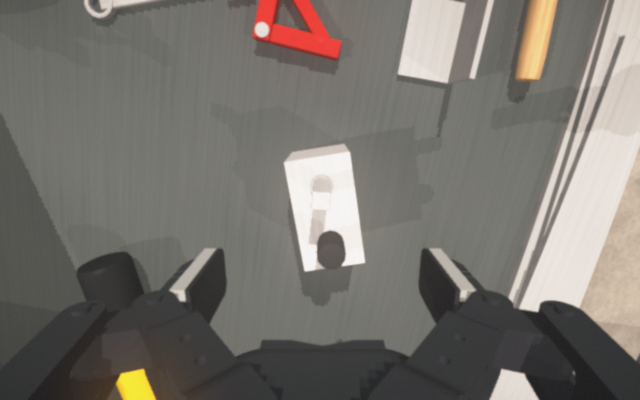

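The pin top is at about (320,202), matching the prediction, and the handle is square to the fingers. Descending and closing.

Request:
move_arm([
  [1, 0.15, -0.15, 4, 0, 0, 0],
  [1, 0, 0, 4, 0, 0, 0],
  [1, 0, 0, 2.5, 0, 0, 0],
  [1, 0, 0, 1, 0, 0, 0],
  [1, 0, 0, 0, 0, 0, 0],
])

```text
time_s: 4.68
eef_pos: [0.5869, -0.1637, 0.1093]
ee_rot: [0.0, 0.647, 0.762, 0.0]
force: [0.9, 0.3, 0.3]
finger_gap: 0.998
finger_force: 0.0
```

Request:
move_arm([
  [-0.3, 0, 0, 0, 0, 0, 0],
  [-1, 0, 0, 0, 0, 0, 0],
  [-1, 0, 0, 0, 0, 0, 0],
  [-1, 0, 0, 0, 0, 0, 0],
  [-1, 0, 0, 0, 0, 0, 0],
])

```text
time_s: 5.3
eef_pos: [0.5865, -0.1638, 0.109]
ee_rot: [0.0, 0.648, 0.762, 0.0]
force: [-1.6, 0.2, 5.1]
finger_gap: 0.141
finger_force: 59.0
```

Request:
move_arm([
  [-1, 0, 0, 0, 0, 0, 0],
  [-1, 0, 0, 0, 0, 0, 0],
  [-1, 0, 0, 0, 0, 0, 0],
  [-1, 0, 0, 0, 0, 0, 0],
  [-1, 0, 0, 0, 0, 0, 0],
])

```text
time_s: 5.92
eef_pos: [0.5866, -0.1638, 0.109]
ee_rot: [0.0, 0.648, 0.762, 0.0]
force: [0.2, 0.8, 6.6]
finger_gap: 0.145
finger_force: 59.0
```

Gripped; seated reference TCP is (0.5866,-0.1638,0.109). I'll lift straight up and carry the pin over the box.

Request:
move_arm([
  [-1, 0, 0, -2, 0, 0, 0],
  [-1, 0, 0, -4, 0, 0, 0],
  [-1, 0, 0, -4, 0, 0, 0],
  [-1, 0, 0, -2.6, 0, 0, 0],
  [-1, 0, 0, 0, 0, 0, 0],
])

```text
time_s: 6.55
eef_pos: [0.5872, -0.1639, 0.2362]
ee_rot: [0.001, 0.648, 0.762, 0.001]
force: [0.7, -0.9, -1.8]
finger_gap: 0.149
finger_force: 58.8
```

Request:
move_arm([
  [-1, 2, 0.5, 0, 0, 0, 0],
  [-1, 4, 1, 0, 0, 0, 0],
  [-1, 5, 1.2, 0, 0, 0, 0],
  [-1, 5, 1.2, 0, 0, 0, 0],
  [-1, 5, 1.2, 0, 0, 0, 0],
])

```text
time_s: 7.18
eef_pos: [0.6019, 0.0544, 0.2332]
ee_rot: [-0.001, 0.647, 0.762, -0.001]
force: [-0.2, -1.1, -0.8]
finger_gap: 0.15
finger_force: 58.8
```

Request:
move_arm([
  [-1, 5, 1.2, 0, 0, 0, 0],
  [-1, 5, 1.2, 0, 0, 0, 0],
  [-1, 3.7, 0.9, 0, 0, 0, 0],
  [-1, 2, 0.4, 0, 0, 0, 0],
  [-1, 0, 0, 0, 0, 0, 0],
])

```text
time_s: 7.8
eef_pos: [0.6134, 0.214, 0.2335]
ee_rot: [-0.0, 0.647, 0.763, -0.001]
force: [0.7, -0.2, -1.4]
finger_gap: 0.151
finger_force: 58.7
```

Run:
```python
from cell import sense,snapshot
from h import *
import pickle
s=sense();print(s['time_s'],s['eef_pos'],s['force'],s['finger_gap'],R.from_quat(np.roll(s['ee_rot'],-1)).as_matrix())
d={n:snapshot(n) for n in('scene','side','wrist')};d['s']=s;pickle.dump(d,open('s4.pkl','wb'))
p=s['eef_pos'];tip=[p[0],p[1],p[2]-.104];col=[p[0],p[1],p[2]-.029]
for n in('scene','side','wrist'): print(n,proj(d[n],[tip,col,(.6135,.2125,.1)]))
g=np.zeros((595,800,3),np.uint8)
u=proj(d['side'],[tip])[0].astype(int);a=d['side']['image'][u[1]-35:u[1]+25,u[0]-30:u[0]+30]
u2=proj(d['scene'],[tip])[0].astype(int);b=d['scene']['image'][u2[1]-35:u2[1]+25,u2[0]-30:u2[0]+30]
print('crop origins',u-[30,35],u2-[30,35])
cv2.imwrite('pics/c4.png',np.hstack([cv2.resize(z,(400,400),interpolation=cv2.INTER_CUBIC) for z in(a,b)]))
```

```text
7.8 [0.6133728  0.21396507 0.23347181] [ 0.72426088 -0.1995548  -1.35623796] 0.1507397414332969 [[-1.63067844e-01  9.86613725e-01 -1.49555778e-03]
 [ 9.86614831e-01  1.63067296e-01 -4.81701955e-04]
 [-2.31377196e-04 -1.55408958e-03 -9.99998766e-01]]
scene [[361.46260239 227.09823354]
 [363.7218577  211.3907705 ]
 [360.24607784 232.75924533]]
side [[304.25773429 133.68340615]
 [303.70651979 115.34878135]
 [304.69565671 140.81287943]]
wrist [[323.53190146 195.07134381]
 [323.8465109  226.8038831 ]
 [323.32813545 188.50369439]]
crop origins [274  98] [331 192]
```

View pics/c4.png

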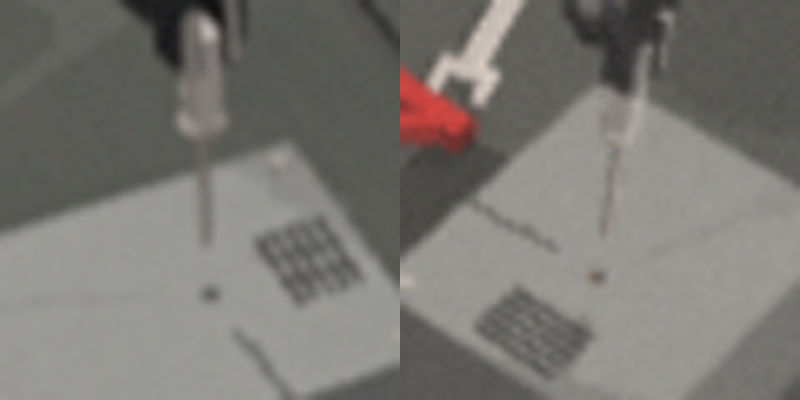

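Both views show the tip just above the hole (side: tip (304.5,134.3), hole (304.9,141.5)). The wrist picture is sharpest, so I'll measure tip and hole there.

Run:
```python
from h import *;import pickle
np.set_printoptions(precision=4,suppress=True)
d=pickle.load(open('s4.pkl','rb'));w=d['wrist']
for n,t,h in(('side',(304.5,134.3),(304.9,141.5)),('scene',(361.3,227.3),(360.0,233.1))):
    print(n,plane(d[n],[t],.1295)-plane(d[n],[h],.1))
print(tri([d['side'],d['scene']],[(304.5,134.3),(361.3,227.3)]),tri([d['side'],d['scene']],[(304.9,141.5),(360.0,233.1)]))
a=w['image'][165:240,285:365]
cv2.imwrite('pics/c5.png',cv2.resize(a,(640,600),interpolation=cv2.INTER_CUBIC))
```

```text
side [[0.0001 0.0017 0.0295]]
scene [[-0.0008  0.0013  0.0295]]
[0.6134 0.2131 0.1277] [0.6136 0.2117 0.0977]
```

View pics/c5.png

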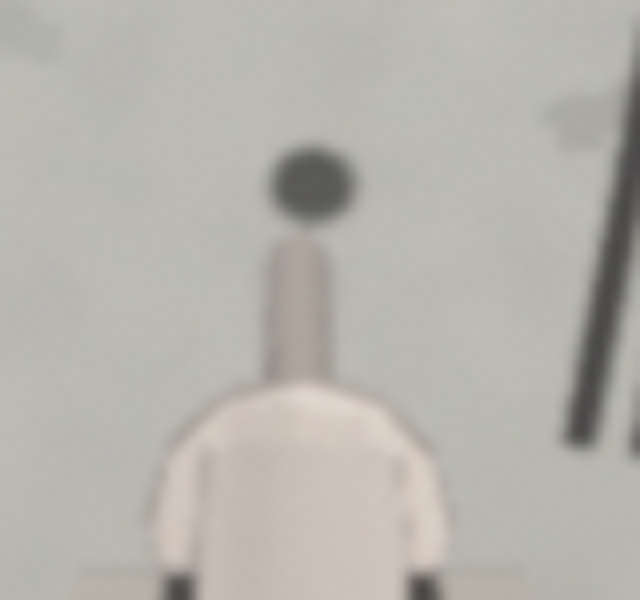

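Run:
```python
from h import *;import pickle
np.set_printoptions(precision=4,suppress=True)
d=pickle.load(open('s4.pkl','rb'));w=d['wrist'];s=d['s']
h=plane(w,[(323.6,187.7)],.1)[0];print('hole',h)
for v in(195.6,196.3,197.2):
    t=plane(w,[(322.06,v)],.1295)[0];print('tip',t,'tool err tip-hole cm',totool(s,t-h))
# sphere top prediction
t0=plane(w,[(322.06,196.3)],.1295)[0]
M=R.from_quat(np.roll(s['ee_rot'],-1)).as_matrix()
print(proj(w,[t0,t0+[0,0,.003],t0+[0,0,.003]+M[:,0]*.003,t0+M[:,0]*.003]))
```

```text
hole [0.6136 0.2133 0.1   ]
tip [0.6123 0.2133 0.1295] tool err tip-hole cm [ 0.0288 -0.1371 -2.9498]
tip [0.6124 0.2128 0.1295] tool err tip-hole cm [-0.0298 -0.1373 -2.9498]
tip [0.6125 0.212  0.1295] tool err tip-hole cm [-0.1052 -0.1376 -2.9498]
[[322.06   196.3   ]
 [322.0529 197.2435]
 [322.0405 193.6129]
 [322.0478 192.7066]]
```

Request:
move_arm([
  [-1, -0.03, 0.13, 0, 0, 0, 0],
  [-1, 0, 0, 1.2, 0, 0, 0],
  [-1, 0, 0, 1.0, 0, 0, 0],
  [-1, 0, 0, 0, 0, 0, 0],
  [-1, 0, 0, 0, 0, 0, 0],
])

```text
time_s: 8.57
eef_pos: [0.6153, 0.2126, 0.2127]
ee_rot: [0.0, 0.648, 0.762, -0.0]
force: [-0.6, -0.3, -1.1]
finger_gap: 0.147
finger_force: 58.7
```

Run:
```python
from cell import sense,snapshot
from h import *
import pickle
s=sense();print(s['time_s'],s['eef_pos'],s['force'],s['finger_gap'])
w=snapshot('wrist');w['s']=s;pickle.dump(w,open('s5.pkl','wb'))
a=w['image'][165:215,295:355];cv2.imwrite('pics/c6.png',cv2.resize(a,(720,600),interpolation=cv2.INTER_CUBIC))
p=s['eef_pos'];print(proj(w,[(.6136,.2133,.1),(p[0],p[1],p[2]-.104)]))
```

```text
8.575 [0.61532017 0.21257539 0.21265291] [-0.6328325  -0.31781431 -1.06580813] 0.14657790737623946
[[321.64478237 193.77506828]
 [323.57461529 197.57318727]]
```

View pics/c6.png

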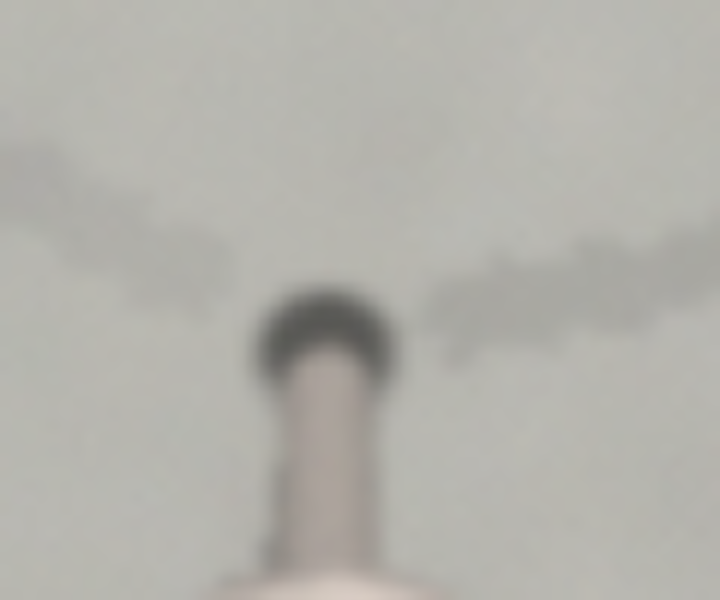

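The last crop shows the hole centred at crop (325,355) and the rod at 330: about 0.3 mm off sideways and 0.8 mm along tool x. I'll correct that and go down gently.

Request:
move_arm([
  [-1, -0.08, -0.03, 0, 0, 0, 0],
  [-1, 0, 0, 0.4, 0, 0, 0],
  [-1, 0, 0, 0.2, 0, 0, 0],
  [-1, 0, 0, 0.1, 0, 0, 0],
  [-1, 0, 0, 0.1, 0, 0, 0],
])

```text
time_s: 9.25
eef_pos: [0.6152, 0.2118, 0.2045]
ee_rot: [-0.0, 0.648, 0.762, -0.0]
force: [-0.5, 0.2, -0.9]
finger_gap: 0.141
finger_force: 58.7
```

Request:
move_arm([
  [-1, 0, 0, 0.1, 0, 0, 0],
  [-1, 0, 0, 0.1, 0, 0, 0],
  [-1, 0, 0, 0, 0, 0, 0],
])

```text
time_s: 9.62
eef_pos: [0.6152, 0.2117, 0.2025]
ee_rot: [-0.0, 0.648, 0.762, -0.0]
force: [-0.2, 0.1, -1.3]
finger_gap: 0.139
finger_force: 58.7
```

Request:
move_arm([
  [-1, 0, 0, 0.1, 0, 0, 0],
  [-1, 0, 0, 0.1, 0, 0, 0],
  [-1, 0, 0, 0.1, 0, 0, 0],
  [-1, 0, 0, 0, 0, 0, 0],
])

```text
time_s: 10.12
eef_pos: [0.6152, 0.2117, 0.1994]
ee_rot: [-0.0, 0.648, 0.762, -0.0]
force: [-0.7, 0.6, -0.1]
finger_gap: 0.149
finger_force: 58.7
```

Request:
move_arm([
  [-1, 0, 0, 0.1, 0, 0, 0],
  [-1, 0, 0, 0.1, 0, 0, 0],
  [-1, 0, 0, 0.1, 0, 0, 0],
  [-1, 0, 0, 0.1, 0, 0, 0],
  [-1, 0, 0, 0, 0, 0, 0],
])

```text
time_s: 10.75
eef_pos: [0.6151, 0.2117, 0.1955]
ee_rot: [-0.0, 0.648, 0.762, -0.0]
force: [1.4, -0.2, -0.7]
finger_gap: 0.145
finger_force: 58.7
```

No contact, and the tip is about 8 mm below the top, so it's in the hole. Continuing.

Request:
move_arm([
  [-1, 0, 0, 0.2, 0, 0, 0],
  [-1, 0, 0, 0.2, 0, 0, 0],
  [-1, 0, 0, 0.2, 0, 0, 0],
  [-1, 0, 0, 0.2, 0, 0, 0],
  [-1, 0, 0, 0, 0, 0, 0],
])

```text
time_s: 11.38
eef_pos: [0.6151, 0.2117, 0.1874]
ee_rot: [-0.0, 0.648, 0.762, -0.0]
force: [0.1, -0.0, -0.4]
finger_gap: 0.142
finger_force: 58.7
```

Request:
move_arm([
  [-1, 0, 0, 0.15, 0, 0, 0],
  [-1, 0, 0, 0.1, 0, 0, 0],
  [-1, 0, 0, 0.1, 0, 0, 0],
  [-1, 0, 0, 0.1, 0, 0, 0],
  [-1, 0, 0, 0, 0, 0, 0],
])

```text
time_s: 12.0
eef_pos: [0.6153, 0.2118, 0.1833]
ee_rot: [0.0, 0.648, 0.762, 0.0]
force: [-0.6, -0.2, 0.9]
finger_gap: 0.147
finger_force: 59.1
```

Request:
move_arm([
  [-1, 0, 0, 0.1, 0, 0, 0],
  [-1, 0, 0, 0.1, 0, 0, 0],
  [-1, 0, 0, 0, 0, 0, 0],
])

```text
time_s: 12.38
eef_pos: [0.6153, 0.2118, 0.1812]
ee_rot: [0.0, 0.648, 0.762, 0.0]
force: [0.3, 0.8, 4.2]
finger_gap: 0.146
finger_force: 59.4
```

Request:
move_arm([
  [-1, 0, 0, 0.1, 0, 0, 0],
  [-1, 0, 0, 0.1, 0, 0, 0],
  [-1, 0, 0, 0, 0, 0, 0],
])

```text
time_s: 12.75
eef_pos: [0.6153, 0.2118, 0.1793]
ee_rot: [0.0, 0.648, 0.762, 0.0]
force: [0.3, -0.1, 6.0]
finger_gap: 0.139
finger_force: 59.6
```

The striker was met near TCP z 0.183, so release should come near 0.177. Pressing 3 mm more and holding.

Request:
move_arm([
  [-1, 0, 0, 0.1, 0, 0, 0],
  [-1, 0, 0, 0.1, 0, 0, 0],
  [-1, 0, 0, 0.05, 0, 0, 0],
  [-1, 0, 0, 0, 0, 0, 0],
])

```text
time_s: 13.25
eef_pos: [0.6154, 0.2118, 0.1768]
ee_rot: [0.0, 0.648, 0.762, 0.0]
force: [0.7, -0.6, 6.0]
finger_gap: 0.148
finger_force: 59.6
```

Request:
move_arm([
  [-1, 0, 0, 0.05, 0, 0, 0],
  [-1, 0, 0, 0, 0, 0, 0],
  [-1, 0, 0, 0, 0, 0, 0],
  [-1, 0, 0, 0, 0, 0, 0],
  [-1, 0, 0, 0, 0, 0, 0],
])

```text
time_s: 13.88
eef_pos: [0.6154, 0.2118, 0.1764]
ee_rot: [0.0, 0.648, 0.762, 0.0]
force: [-0.3, -0.1, 6.0]
finger_gap: 0.142
finger_force: 59.7
```

```bash
cat > tray.py <<'E'
from cell import sense,snapshot
from h import *
import pickle
np.set_printoptions(precision=4,suppress=True)
s=sense();print(s['time_s'],s['eef_pos'],s['force'])
d0=pickle.load(open('s4.pkl','rb'));c=snapshot('side');c2=snapshot('scene')
for n,c in(('side',c),('scene',c2)):
    m=cv2.absdiff(c['image'],d0[n]['image']).max(2)
    u=proj(c,[(.494,.212,.05),(.444,.212,.05)]).astype(int);print(n,u.tolist())
    x0,y0=u.min(0)-30;x1,y1=u.max(0)+30;m=m[y0:y1,x0:x1]
    k=np.argwhere(m>25);print(len(k),k.min(0)[::-1]+[x0,y0] if len(k) else '',k.max(0)[::-1]+[x0,y0] if len(k) else '')
    cv2.imwrite(f'pics/tray_{n}.png',cv2.resize(c['image'][y0:y1,x0:x1],None,fx=5,fy=5))
E
python3 tray.py
```

```text
13.875 [0.6154 0.2118 0.1764] [-0.3291 -0.0604  5.9753]
side [[270, 163], [255, 168]]
528 [251 151] [284 197]
scene [[378, 223], [386, 215]]
321 [348 185] [401 235]
```

Request:
move_arm([
  [-1, 0, 0, 0.05, 0, 0, 0],
  [-1, 0, 0, 0.05, 0, 0, 0],
  [-1, 0, 0, 0, 0, 0, 0],
  [-1, 0, 0, 0, 0, 0, 0],
  [-1, 0, 0, 0, 0, 0, 0],
])

```text
time_s: 14.6
eef_pos: [0.6154, 0.2118, 0.1755]
ee_rot: [0.0, 0.648, 0.762, 0.0]
force: [-0.2, -1.1, 6.6]
finger_gap: 0.146
finger_force: 59.7
```

```bash
python3 tray.py
python3 - <<'E'
import pickle,cv2
E
```

```text
14.6 [0.6154 0.2118 0.1755] [-0.1736 -1.0547  6.6367]
side [[270, 163], [255, 168]]
681 [248 151] [284 197]
scene [[378, 223], [386, 215]]
399 [348 185] [402 236]
```

Request:
move_arm([
  [-1, 0, 0, 0, 0, 0, 0],
  [-1, 0, 0, 0, 0, 0, 0],
  [-1, 0, 0, 0, 0, 0, 0],
  [-1, 0, 0, 0, 0, 0, 0],
  [-1, 0, 0, 0, 0, 0, 0],
])

```text
time_s: 15.32
eef_pos: [0.6154, 0.2118, 0.1755]
ee_rot: [0.0, 0.648, 0.762, 0.0]
force: [0.3, -0.6, 7.0]
finger_gap: 0.144
finger_force: 59.7
```

```bash
python3 tray.py
```

```text
15.325 [0.6154 0.2118 0.1755] [ 0.2856 -0.5681  6.9863]
side [[270, 163], [255, 168]]
676 [248 151] [284 197]
scene [[378, 223], [386, 215]]
395 [348 185] [402 235]
```

The change grew and then stopped. To check how far the tray is out, I'll compare the changed region with the projected panel at different openings.

Run:
```python
from cell import snapshot
from h import *;import pickle
d0=pickle.load(open('s4.pkl','rb'))
for n in('side','scene'):
    c=snapshot(n);m=(cv2.absdiff(c['image'],d0[n]['image']).max(2)>25).astype(np.uint8)
    for o in(0,.025,.05):
        x=.494-o;q=proj(c,[(x,.137,.05),(x,.287,.05),(x,.287,.004),(x,.137,.004)]);
        e=np.zeros_like(m);cv2.line(e,*[tuple(map(int,p.round())) for p in q[:2]],1,1)
        f=np.zeros_like(m);cv2.fillConvexPoly(f,q.round().astype(int),1)
        print(n,o,q.round().astype(int).tolist(),'edge changed',m[e>0].mean().round(2),'panel changed',m[f>0].mean().round(2))
    # profile along tray direction, at three y
    X=np.arange(.40,.51,.004)
    for y in(.17,.212,.25):
        q=proj(c,[(x,y,.05) for x in X]).round().astype(int)
        print(n,y,[int(cv2.cvtColor(i,6)[v,u])for i in(d0[n]['image'],)for u,v in q],'\n   now',[int(cv2.cvtColor(c['image'],6)[v,u])for u,v in q])
```

```text
side 0 [[280, 180], [262, 149], [263, 159], [281, 190]] edge changed 0.78 panel changed 0.61
side 0.025 [[272, 182], [255, 151], [256, 161], [273, 192]] edge changed 0.91 panel changed 0.91
side 0.05 [[265, 185], [248, 154], [249, 163], [266, 195]] edge changed 0.97 panel changed 0.43
side 0.17 [94, 93, 96, 95, 94, 94, 95, 96, 94, 95, 94, 95, 96, 94, 92, 92, 92, 90, 92, 92, 96, 106, 110, 115, 125, 83, 82, 98] 
   now [93, 95, 94, 95, 96, 96, 96, 95, 94, 97, 125, 172, 182, 168, 168, 136, 153, 119, 127, 157, 167, 169, 125, 122, 102, 82, 83, 98]
side 0.212 [94, 94, 93, 96, 96, 95, 95, 94, 95, 94, 93, 90, 68, 67, 83, 67, 70, 64, 72, 83, 98, 111, 113, 118, 120, 90, 86, 129] 
   now [93, 95, 94, 95, 96, 94, 95, 94, 94, 107, 126, 172, 162, 133, 156, 128, 152, 125, 149, 162, 166, 166, 126, 121, 111, 89, 86, 132]
side 0.25 [86, 85, 86, 87, 87, 87, 87, 84, 63, 54, 55, 55, 56, 56, 56, 57, 52, 56, 56, 54, 60, 86, 114, 121, 111, 84, 83, 96] 
   now [85, 86, 86, 88, 89, 85, 87, 83, 61, 73, 148, 187, 164, 105, 101, 101, 105, 106, 109, 109, 108, 109, 108, 103, 95, 86, 84, 98]
scene 0 [[362, 213], [3
[... 403 characters left out ...]
0] 
   now [87, 86, 84, 88, 87, 89, 88, 89, 88, 91, 117, 117, 145, 144, 148, 149, 149, 147, 147, 151, 148, 148, 148, 149, 150, 149, 150, 151]
scene 0.212 [87, 87, 89, 88, 91, 91, 98, 94, 98, 95, 95, 96, 96, 136, 150, 150, 152, 152, 151, 151, 151, 151, 153, 152, 150, 150, 150, 150] 
   now [88, 85, 89, 85, 92, 92, 95, 97, 94, 102, 102, 132, 132, 142, 150, 150, 151, 151, 146, 143, 143, 145, 148, 149, 144, 144, 145, 143]
scene 0.25 [97, 97, 97, 97, 95, 95, 95, 93, 93, 97, 93, 96, 102, 128, 143, 148, 145, 152, 152, 153, 151, 153, 154, 154, 156, 153, 152, 151] 
   now [96, 96, 94, 94, 96, 95, 95, 98, 98, 98, 102, 122, 139, 134, 137, 141, 135, 142, 142, 143, 140, 146, 150, 151, 155, 148, 155, 152]
```

The panel edge now sits at x≈0.440, where full extension puts it (it started near 0.49), so the tray is fully out. Retracting straight up and carrying the pin back.

Request:
move_arm([
  [-1, 0, 0, -0.8, 0, 0, 0],
  [-1, 0, 0, -1.5, 0, 0, 0],
  [-1, 0, 0, -1.5, 0, 0, 0],
  [-1, 0, 0, -1.5, 0, 0, 0],
  [-1, 0, 0, -0.7, 0, 0, 0],
])

```text
time_s: 16.15
eef_pos: [0.6154, 0.2118, 0.2363]
ee_rot: [0.0, 0.648, 0.762, 0.0]
force: [0.6, 0.2, -1.7]
finger_gap: 0.149
finger_force: 58.7
```

Request:
move_arm([
  [-1, 0, 0, 0, 0, 0, 0],
  [-1, -3, -0.7, 0, 0, 0, 0],
  [-1, -5, -1.2, 0, 0, 0, 0],
  [-1, -5, -1.2, 0, 0, 0, 0],
  [-1, -5, -1.2, 0, 0, 0, 0],
])

```text
time_s: 16.77
eef_pos: [0.6012, 0.0256, 0.2345]
ee_rot: [-0.0, 0.647, 0.762, -0.0]
force: [1.2, -0.5, -0.5]
finger_gap: 0.146
finger_force: 58.7
```

Request:
move_arm([
  [-1, -5, -1.2, 0, 0, 0, 0],
  [-1, -5, -1.2, 0, 0, 0, 0],
  [-1, -5, -1.2, 0, 0, 0, 0],
  [-1, -3.6, -1, 0, 0, 0, 0],
  [-1, 0, 0, 0, 0, 0, 0],
])

```text
time_s: 17.4
eef_pos: [0.5856, -0.1662, 0.2343]
ee_rot: [-0.0, 0.649, 0.761, -0.0]
force: [-0.7, -0.6, 0.2]
finger_gap: 0.144
finger_force: 58.7
```

Run:
```python
from cell import sense
from h import *
s=sense();p=s['eef_pos'];print(p,s['force'],totool(s,np.array([.5866,-.1638,.109])-p),s['ee_rot'],s['finger_gap'])
```

```text
[ 0.5856318  -0.16619893  0.23429602] [-0.69554681 -0.62368994  0.18530147] [ 0.21953006  0.14766894 12.52947905] [-4.28250647e-04  6.48816168e-01  7.60944975e-01 -3.76659958e-04] 0.14401715846897264
```

Request:
move_arm([
  [-1, 0, 0, 1.5, 0, 0, 0],
  [-1, 0, 0, 1.5, 0, 0, 0],
  [-1, 0, 0, 0, 0, 0, 0],
  [-1, 0, 0, 0, 0, 0, 0],
])

```text
time_s: 17.9
eef_pos: [0.5865, -0.1634, 0.2054]
ee_rot: [0.0, 0.647, 0.762, 0.0]
force: [-0.7, 0.6, -1.4]
finger_gap: 0.144
finger_force: 58.7
```

Run:
```python
from cell import sense,snapshot
from h import *
s=sense();p=s['eef_pos'];print(p,s['force'],totool(s,np.array([.5866,-.1638,.109])-p))
```

```text
[ 0.58648798 -0.1634363   0.20538082] [-0.68780856  0.62227182 -1.35093576] [-3.76030325e-02  3.87341626e-03  9.63808275e+00]
```

Settled within 0.4 mm of the target. Descending gently at the mouth, then down to the seat.

Request:
move_arm([
  [-1, -0.03, 0, 1.3, 0, 0, 0],
  [-1, 0, 0, 0.5, 0, 0, 0],
  [-1, 0, 0, 0.5, 0, 0, 0],
  [-1, 0, 0, 0.5, 0, 0, 0],
  [-1, 0, 0, 0, 0, 0, 0],
])

```text
time_s: 18.52
eef_pos: [0.5863, -0.1641, 0.1767]
ee_rot: [-0.0, 0.648, 0.762, -0.0]
force: [-0.1, 0.2, 0.0]
finger_gap: 0.145
finger_force: 58.7
```

Request:
move_arm([
  [-1, 0, 0, 1.5, 0, 0, 0],
  [-1, 0, 0, 1.5, 0, 0, 0],
  [-1, 0, 0, 1.5, 0, 0, 0],
  [-1, 0, 0, 1.3, 0, 0, 0],
  [-1, 0, 0, 0, 0, 0, 0],
])

```text
time_s: 19.15
eef_pos: [0.5857, -0.1639, 0.1178]
ee_rot: [-0.001, 0.648, 0.762, -0.0]
force: [-1.1, 0.1, -0.5]
finger_gap: 0.148
finger_force: 58.8
```

Request:
move_arm([
  [-1, 0, 0, 0.4, 0, 0, 0],
  [-1, 0, 0, 0.2, 0, 0, 0],
  [-1, 0, 0, 0.1, 0, 0, 0],
  [-1, 0, 0, 0, 0, 0, 0],
])

```text
time_s: 19.65
eef_pos: [0.5865, -0.1641, 0.1122]
ee_rot: [0.0, 0.648, 0.762, 0.0]
force: [0.3, 0.7, -1.6]
finger_gap: 0.144
finger_force: 58.8
```

Request:
move_arm([
  [-1, 0, 0, 0.1, 0, 0, 0],
  [-1, 0, 0, 0, 0, 0, 0],
  [-1, 0, 0, 0, 0, 0, 0],
])

```text
time_s: 20.02
eef_pos: [0.5864, -0.1641, 0.1111]
ee_rot: [-0.0, 0.648, 0.762, 0.0]
force: [0.2, 0.4, -0.7]
finger_gap: 0.145
finger_force: 58.8
```

Request:
move_arm([
  [-1, 0, 0, 0.1, 0, 0, 0],
  [-1, 0, 0, 0.05, 0, 0, 0],
  [-1, 0, 0, 0, 0, 0, 0],
])

```text
time_s: 20.4
eef_pos: [0.5864, -0.1641, 0.1095]
ee_rot: [0.0, 0.648, 0.762, -0.0]
force: [-0.5, -0.1, -1.4]
finger_gap: 0.145
finger_force: 58.8
```

Request:
move_arm([
  [-1, 0, 0, 0.05, 0, 0, 0],
  [-1, 0, 0, 0, 0, 0, 0],
  [-1, 0, 0, 0, 0, 0, 0],
])

```text
time_s: 20.78
eef_pos: [0.5864, -0.1641, 0.1091]
ee_rot: [-0.0, 0.648, 0.762, -0.0]
force: [-0.4, -0.2, -0.6]
finger_gap: 0.146
finger_force: 58.8
```

Request:
move_arm([
  [-1, 0, 0, 0.05, 0, 0, 0],
  [-1, 0, 0, 0, 0, 0, 0],
  [-1, 0, 0, 0, 0, 0, 0],
])

```text
time_s: 21.15
eef_pos: [0.5865, -0.1642, 0.109]
ee_rot: [0.0, 0.648, 0.762, 0.0]
force: [-1.4, 0.8, 4.5]
finger_gap: 0.148
finger_force: 59.5
```

Request:
move_arm([
  [-1, 0, 0, 0.05, 0, 0, 0],
  [-1, 0, 0, 0, 0, 0, 0],
  [-1, 0, 0, 0, 0, 0, 0],
])

```text
time_s: 21.52
eef_pos: [0.5866, -0.1642, 0.1089]
ee_rot: [0.0, 0.648, 0.762, 0.0]
force: [-3.2, 0.1, 10.9]
finger_gap: 0.147
finger_force: 60.4
```

The collar is seated (contact at z 0.109, as at pick-up). I'll release, raise and check.

Request:
move_arm([
  [-0.4, 0, 0, 0, 0, 0, 0],
  [0, 0, 0, 0, 0, 0, 0],
  [0.6, 0, 0, 0, 0, 0, 0],
  [1, 0, 0, 0, 0, 0, 0],
  [1, 0, 0, 0, 0, 0, 0],
])

```text
time_s: 22.15
eef_pos: [0.5864, -0.1641, 0.108]
ee_rot: [-0.0, 0.648, 0.762, -0.0]
force: [0.1, -0.8, 0.4]
finger_gap: 0.996
finger_force: 0.0
```

Request:
move_arm([
  [1, 0, 0, 0, 0, 0, 0],
  [1, 0, 0, 0, 0, 0, 0],
  [1, 0, 0, 0, 0, 0, 0],
  [1, 0, 0, -1, 0, 0, 0],
  [1, 0, 0, -2, 0, 0, 0],
])

```text
time_s: 22.78
eef_pos: [0.586, -0.164, 0.1384]
ee_rot: [-0.0, 0.648, 0.762, -0.0]
force: [-1.0, -0.2, 0.6]
finger_gap: 1.002
finger_force: 0.0
```

Request:
move_arm([
  [1, 0, 0, -4, 0, 0, 0],
  [1, 0, 0, -4, 0, 0, 0],
  [1, 0, 0, 0, 0, 0, 0],
  [1, 0, 0, 0, 0, 0, 0],
])

```text
time_s: 23.28
eef_pos: [0.5864, -0.1641, 0.2181]
ee_rot: [0.0, 0.648, 0.762, 0.0]
force: [-0.7, 0.8, -0.9]
finger_gap: 0.997
finger_force: 0.0
```

Run:
```python
from cell import sense,snapshot
from h import *;import pickle
np.set_printoptions(precision=4,suppress=True)
s=sense();print(s['eef_pos'],s['force'],s['finger_gap'])
w0=pickle.load(open('w2.pkl','rb'));d0=pickle.load(open('s0.pkl','rb'))
for n in('scene','side'):
    c=snapshot(n)
    if n=='scene':  # changed near pin?
        pass
    u=proj(c,[.5855,-.1625,.11])[0].astype(int)
    m=(cv2.absdiff(c['image'],d0[n]['image']).max(2)>30)[u[1]-15:u[1]+12,u[0]-10:u[0]+12]
    print(n,u,'changed px near pin',int(m.sum()))
    q=proj(c,[(x,.17,.05) for x in np.arange(.42,.51,.004)]).round().astype(int)
    print([int(cv2.cvtColor(c['image'],6)[v,u])for u,v in q])
w=snapshot('wrist');u=proj(w,[.5855,-.1625,.134])[0];print('pin top exp',u)
g=cv2.cvtColor(w['image'],6);x,y=u.round().astype(int);print(g[y-16:y+17:2,x-14:x+15:2])
```

```text
[ 0.5864 -0.1641  0.2181] [-0.7487  0.8258 -0.9183] 0.9971066292064796
scene [285 177] changed px near pin 2
[82, 84, 86, 86, 92, 113, 113, 139, 126, 130, 130, 130, 129, 129, 131, 132, 132, 129, 129, 129, 129, 129, 129]
side [353 229] changed px near pin 1
[92, 92, 91, 88, 88, 122, 179, 190, 177, 177, 143, 161, 127, 133, 160, 162, 163, 117, 113, 101, 90, 89, 104]
pin top exp [323.4973 202.7648]
[[240 228 222 195 202 201 203 205 207 208 208 206 215 227 238]
 [240 231 223 200 202 201 202 206 207 209 209 206 215 228 238]
 [241 234 219 203 202 201 204 205 208 208 209 207 216 231 239]
 [243 235 204 203 206 205 206 209 210 210 211 209 219 238 243]
 [243 240 215 237 240 238 238 239 239 237 237 233 230 242 243]
 [243 244 236 241 244 243 243 243 243 244 244 242 240 244 244]
 [243 244 236 241 245 244 244 243 243 243 243 241 239 244 244]
 [243 243 223 241 245 245 245 244 243 243 243 241 239 244 244]
 [243 243 220 241 244 244 245 244 244 243 243 240 239 244 244]
 [243 242 220 240 244 244 244 245 244 244 244 241 240 244 244]
 [243 242 222 241 244 244 244 244 244 244 244 243 243 244 244]
 [243 238 218 242 244 243 243 244 244 244 244 243 243 244 244]
 [243 242 234 239 243 242 241 241 241 242 243 241 243 244 244]
 [244 243 237 216 217 216 216 217 218 222 239 240 243 244 244]
 [244 243 235 214 211 208 210 212 212 223 243 244 244 244 244]
 [243 240 220 213 211 208 210 212 212 233 244 244 244 244 244]
 [242 239 212 209 208 209 209 212 211 233 244 244 244 244 244]]
```

Both fixed cameras show the pin's neighbourhood unchanged from the start (1–2 changed pixels). The pin top is where expected and the tray is still out.

```bash
python3 -c "from cell import hand_in;print(hand_in())"
```

```text
the job is handed in; nothing more can be done
None
```

I handed the job in at about 23 s: the tray is fully out and the pin is back in its own hole, seated and released. The wrist force stayed at about 7 N in every reading while the pin was in the box; the hand-in gave no verdict.

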